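# Clear the chips off the price label and scan it

## Robot

A 6-joint arm with a two-finger parallel gripper is mounted at the origin on the work surface. World frame = base frame: x ahead of the robot, y to its left, z up, the work surface at z = 0. Lengths are in mm, angles in degrees, forces in N, time in s.
With the tool pointing down it reaches from about 300 to 850 mm from the base axis. Payload 4.2 kg.
Tool frame: the origin (TCP) lies at the very end of the fingers, on their centre line; the grasp point (between the pads) lies 19 mm behind it (env.grip_depth is the distance from the TCP to the grasp point, in mm); y points along the fingers, z is the direction in which the jaws open and shut, and the axes are right-handed (so a half turn about y gives the same grasp; the last joint's range is limited). The gripper opens to 91 mm and grips with 3 to 60 N. Pads are 32 mm wide; open, the fingers measure 118 mm over their backs; the gripper's body (76 mm by 178 mm) begins 60 mm behind the grasp point.
Start: joints at [-69.271, 18.312, 89.639, -0, 72.044, -1.146], TCP at [214.244, -533.613, 213.976] pointing down, gripper open.
Joint ranges: [-177.97, 177.97], [-48.28, 115.42], [12.27, 149.76], [-77.06, 257.06], [2.81, 150.46], [-146.56, 146.56]. Speed limits (degrees/s): [147.25, 147.25, 180, 180, 180, 180].

## Interface

Orientations are given as [roll, pitch, yaw] about the fixed x, y, z axes, in that order (R = Rz(yaw) Ry(pitch) Rx(roll)).
In Python, from workcell import state, imaging, job, env gives the robot as it stands.
- The arm moves only by the shell command python3 -m pendant 'ROWS' [FORCE]. ROWS is JSON, a list of rows, each an object with "delta_pos": the shift along the tool's x, y, z in cm, a list of three; "twist": the turn, a rotation vector about the tool's x, y, z in degrees, a list of three; "grip": the opening in per cent of the stroke, from 0 (shut) to 100 (fully open). In form: [{"delta_pos": [tx, ty, tz], "twist": [wx, wy, wz], "grip": grip}, ...]. A call has exactly 5 rows; each row is the pose to reach, as a shift and turn from the pose commanded when the call began, along the tool's axes at that moment; what a row does not reach only later rows make up. A row lasts 1/10 s, in which the tool goes at most 50 mm and 8.59 degrees, less where a joint would pass 70% of its speed; a pose out of reach is approached as far as the arm can. A call with a gripper value outside its range is refused whole. The fingers move at their own pace and stop on an object; FORCE is the grip in N (left out, the last holds). Time passes only in rows, so rows that repeat a pose let the fingers close, or fill a call up. It gives the time, the measured TCP pose, the force and the opening at its end, in the units of the state.
- state(): the state, without advancing time (a new reading comes with each control period).
- imaging.grab_frame(name): name is "side" or "top" or "wrist"; returns (picture, depth): 384x512x3 uint8, red, green, blue; 384x512 float32, mm along the optical axis (not along the pixel's ray), 0 where there is no reading.
- imaging.camera_info(name): a dict with "fx", "fy", "cx", "cy" (pixels), "R" (3x3) and "t" (3): a world point X has camera coordinates R X + t. Camera axes: x right, y down, z forward; pixel columns grow to the right and rows downward; lengths in mm; the calibration is good to about 2 mm. A picture is of the moment at which its call begins: read the wrist's pose just before it. camera_info takes no time and is no camera call; for the wrist camera it gives the pose at the moment of the call.
- job.job_done(): hands the job in, once; it reports no verdict.
The state is a dict: "time_s": time; "qpos": joint angles; "qvel": joint speeds; "effort": joint torques, N m; "ee_pos": TCP position; "ee_rot": TCP orientation; "force": force on the tool from outside, world axes, zero at the start; "torque": the same for the moment, N m; "gripper_width": finger opening in mm.
Only numpy, scipy, OpenCV 4.12 (cv2) and the standard library are available. Lean on these libraries where they do the work, as an engineer would, in place of code of your own. Each camera call takes 0.05 s, during which the arm holds its last target.

## Task

Loose stone chips lie over the barcode label on the polished slab: with the scraper block, and not with the fingers, wipe all three off the slab into the wooden catch tray beside it, and stand the scraper back on the table. Then take up the scanner, aim its window at the middle of the label from about 12 cm away and hold it still for two seconds, without letting it touch the slab. Finally stand the scanner gently upright on the table again and let go, leaving the specimens and the loupe where they are.

Things in the scene. Friction and masses are not known exactly. Their poses are not given: they have to be found in the camera images.
- slab: polished dark green-grey stone slab lying flat, fixed, 170 (x) by 180 (y) by 30 mm thick. Origin: centre of its underside, on the table; its top is 30 mm above the table. The catch tray stands along its +y side.
- label: white paper price label, 50 (x) by 34 (y) mm, printed with black bars, stuck flat on the slab's top under the chips. Origin: its centre, at the height of the slab's top; z up.
- tray: shallow open wooden tray on the table, fixed, 210 (x) by 130 (y) mm outside, 22 mm high, walls and floor 6 mm thick, parallel to the slab's +y edge with a gap of about 3 mm; its rim is 8 mm lower than the slab's top. Origin: centre of its underside.
- chip_a: loose angular pale stone chip, about 24 mm across and 14 mm high, about 14 g. Origin: its middle.
- chip_b: loose angular pale stone chip, about 22 mm across and 16 mm high, about 14 g. Origin: its middle.
- chip_c: loose angular pale stone chip, about 26 mm across and 13 mm high, about 14 g. Origin: its middle.
- scraper: wooden scraper block, about 180 g, standing on the table: a base 110 mm long (x), 30 mm thick (y), 30 mm high with a flat rubber sole 112 by 24 mm, and on it a centred upright grip bar 70 mm long (x), 20 mm thick (y), from 30 to 80 mm above the sole. Origin: centre of the sole; z up.
- scanner: handheld barcode scanner, about 240 g, standing on its flat sole: a grey shoe-shaped head 36 mm high (62 mm long in x, 50 mm wide in y, its middle at x = -11 mm) with a snout that slants 45 degrees forward (+x) and down, reaching x = 45 mm and 59 mm high at its root; above the head an upright black handle of 36 (x) by 26 (y) mm, its axis at x = -10 mm, from 36 to 111 mm above the sole. Origin: in the sole, z up, x forward.
- window (a point): centre of the scanner's dark window at the front of the snout, at x = 35, y = 0, z = 23 mm in the scanner's frame. Its x axis is the line of sight: forward and 45 degrees down when the scanner is upright.
- geode: bystander: reddish rough stone with a flat pale top, about 84 mm across, 55 mm high. Origin: centre of its underside.
- crystal: bystander: cluster of clear crystals on a grey rock, about 72 mm across, 75 mm high. Origin: centre of its underside.
- loupe: bystander: small black stand loupe, 46 mm across, 30 mm high. Origin: centre of its underside.
Mind the look-alikes: they are no part of the job. Of the things that look like the scraper, the larger one is meant.

How it is judged (in metres and radians):
On the way, in this order (a step that is already met when the one before it is completed fails the run):
1. all three chips are off the slab, in the catch tray (x of chip_a in the frame of tray between -0.105 and 0.105 m and y of chip_a in the frame of tray between -0.06 and 0.06 m and height (world z) of each of chip_a, chip_b, chip_c below 0.034 m and x of chip_b in the frame of tray between -0.105 and 0.105 m and y of chip_b in the frame of tray between -0.06 and 0.06 m and x of chip_c in the frame of tray between -0.105 and 0.105 m and y of chip_c in the frame of tray between -0.06 and 0.06 m), for 0.2 s.
2. the scanner's line of sight passes within 15 mm (sideways and up-down) of the label's centre from 80 to 160 mm away, held still (under 0.03 m/s and 0.2 rad/s) for 1.5 s (x of label in the frame of window between 0.08 and 0.16 m and y of label in the frame of window between -0.015 and 0.015 m and z of label in the frame of window between -0.015 and 0.015 m and linear speed of scanner below 0.03 m/s and angular speed of scanner below 0.2 rad/s), for 1.5 s.
At the end, for the whole second after the job is handed in: All three chips lie in the catch tray; the scraper and the scanner each stand upright on the bare table (sole within 4 mm of it, tilt under 0.1 rad), at rest and released (all of step 1 and height (world z) of each of scraper, scanner below 0.004 m and angle between each of scraper, scanner's own z axis and vertical below 0.1 rad and linear speed of each of scraper, scanner below 0.02 m/s); the robot touches nothing.
It fails at once if the fingers touch a chip (over 1 N) (contact force between the fingers and chip_a above 1 N or contact force between the fingers and chip_b above 1 N or contact force between the fingers and chip_c above 1 N).
It fails at once if the scanner touches the slab (over 1 N) (contact force between scanner and slab above 1 N).
It fails at once if the scanner is dropped onto the table: faster than 0.6 m/s with its sole under 40 mm (height (world z) of scanner below 0.04 m and linear speed of scanner above 0.6 m/s).
It fails at once if a specimen or the loupe is moved more than 20 mm (distance of any of geode, crystal, loupe from where it was at the start of the episode above 0.02 m).
It also fails if it takes over 72 s, if anything falls off the work surface, if the arm or the gripper's body presses on something with over 40 N, if the wrist force passes 120 N, or if a joint passes its speed limit or range.

## Working session

There is one attempt and no reset: what is moved stays moved. The work goes in short steps, Python scripts to look and compute and a shell command to move; the robot and the scene stay as the last step left them, time stands still between calls to the robot, and variables do not carry over. Pictures are saved under pics/ and viewed, and the job is handed in when it is done.

```bash
ls; mkdir -p pics
python3 - <<'E'
from workcell import state, imaging, job, env
import cv2
s=state();print(s)
for n in("top","side","wrist"):
    p,d=imaging.grab_frame(n);cv2.imwrite(f"pics/{n}0.png",p[:,:,::-1]);
    import numpy as np;np.savez(f"pics/{n}0.npz",p=p,d=d,**{k:np.array(v) for k,v in imaging.camera_info(n).items()})
    print(n,imaging.camera_info(n))
E
```

```text
pics
{'time_s': 0.0, 'qpos': array([-6.92718025e+01,  1.83536224e+01,  8.97069312e+01, -7.12520103e-04,
        7.20415522e+01, -1.14634447e+00]), 'qvel': array([ 0.07627336, -0.02449419, -0.06187184,  0.02454814,  0.07631095,
       -0.03219604]), 'effort': array([-3.34399056e-04, -4.12458515e+01, -2.31975031e+01,  7.28077255e-02,
        4.56400705e-02, -1.36352282e-04]), 'ee_pos': array([ 214.04868803, -533.14079625,  213.09684087]), 'ee_rot': array([-9.01020990e+01,  1.36546658e-03, -1.58125239e+02]), 'force': array([-0.45282366,  0.05090607,  0.58414111]), 'torque': array([-0.02340344, -0.00545003,  0.02901484]), 'gripper_width': 91.50625793617768}
top {'fx': 392.35924343267436, 'fy': 392.35924343267436, 'cx': 252.05454587482504, 'cy': 188.68353156315538, 'R': array([[-0.00518784, -0.99997509, -0.00478698],
       [-0.99608007,  0.00559023, -0.08827935],
       [ 0.08830391,  0.00431024, -0.99608425]]), 't': array([-1.78440997e-01,  5.76007852e+02,  9.29204750e+02])}
side {'fx': 359.5769175956677, 'fy': 359.5769175956677, 'cx': 259.36901102862095, 'cy': 193.3225185051268, 'R': array([[-0.71235102, -0.70151946, -0.0206514 ],
       [-0.48957887,  0.51779102, -0.70157323],
       [ 0.50286038, -0.48965591, -0.71229806]]), 't': array([428.63063794, 351.36963583, 868.37897191])}
wrist {'fx': 284.01124401460805, 'fy': 284.01124401460805, 'cx': 252.75726049836666, 'cy': 194.4283905023839, 'R': array([[ 0.37270779, -0.92794767, -0.00142211],
       [-0.8901613 , -0.35796304,  0.28191369],
       [-0.26211022, -0.10380552, -0.95943872]]), 't': array([-575.68964812,  -33.12619315,  390.75517807])}
```

View pics/top0.png

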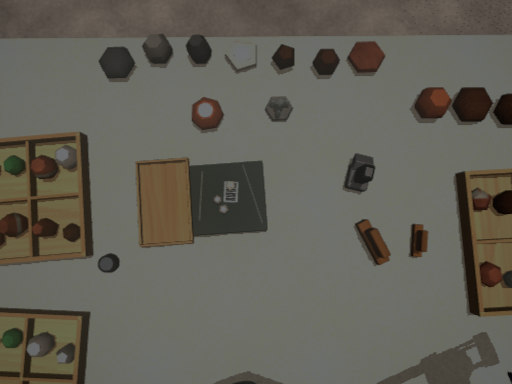

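View pics/side0.png

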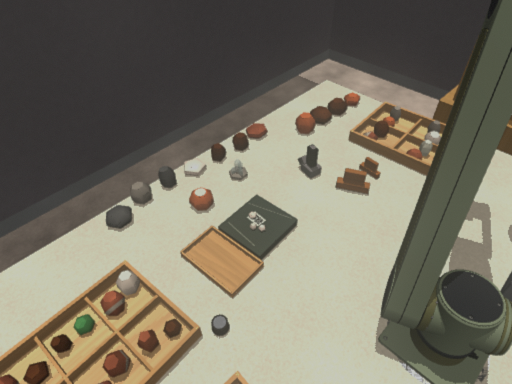

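View pics/wrist0.png

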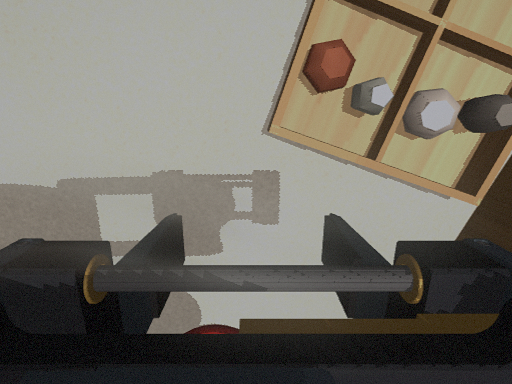

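```bash
cat > h.py <<'E'
import numpy as np,cv2
def load(n):
    return np.load(f"pics/{n}.npz")
def w(z,u,v,h=None):
    "world point of pixel; with h: intersect plane z=h"
    r=np.array([(u-z['cx'])/z['fx'],(v-z['cy'])/z['fy'],1.]);R,t=z['R'],z['t']
    c=-R.T@t; d=R.T@r
    if h is None: return c+d*float(z['d'][int(round(v)),int(round(u))])
    return c+d*(h-c[2])/d[2]
def cloud(z):
    v,u=np.mgrid[0:384,0:512]
    d=z['d'];P=np.stack([(u-z['cx'])/z['fx']*d,(v-z['cy'])/z['fy']*d,d],-1)
    return (P-z['t'])@z['R']
def crop(z,u0,v0,u1,v1,k,name):
    cv2.imwrite(f"pics/{name}.png",cv2.resize(z['p'][v0:v1,u0:u1,::-1],None,fx=k,fy=k,interpolation=cv2.INTER_CUBIC))
E
python3 - <<'E'
from h import *
z=load('top0'); P=cloud(z)
crop(z,335,140,435,275,4,'c1');crop(z,130,150,275,255,5,'c2')
def rect(u0,v0,u1,v1,lo,hi,n):
    q=P[v0:v1,u0:u1].reshape(-1,3);q=q[(q[:,2]>lo)&(q[:,2]<hi)]
    r=cv2.minAreaRect(q[:,:2].astype(np.float32));print(n,len(q),q[:,:2].mean(0).round(1),[np.round(a,1) for a in r],q[:,2].max().round(1))
rect(350,215,395,268,15,45,'scraper base');rect(350,215,395,268,60,95,'scraper bar')
rect(405,220,432,260,8,100,'small')
rect(340,150,380,195,8,50,'scanner head');rect(340,150,380,195,85,130,'handle')
rect(185,155,275,240,22,60,'slab');rect(130,150,192,250,14,30,'tray')
rect(185,90,225,135,10,100,'geode');rect(262,90,295,125,10,100,'crystal');rect(95,250,122,275,8,100,'loupe')
rect(210,178,245,220,37,60,'chips')
for p in [(230,191)]:print(w(z,*p),w(z,*p,30))
E
```

```text
scraper base 358 [ 449.6 -285. ] [array([ 447.1, -293.1]), array([110. ,  30.7]), np.float64(26.5)] 44.8
scraper bar 329 [ 447.3 -291. ] [array([ 447.1, -293.1]), array([70.1, 21.4]), np.float64(27.2)] 84.3
small 450 [ 450.2 -399.4] [array([ 450.1, -402.9]), array([22.3, 77.6]), np.float64(84.9)] 62.0
scanner head 442 [ 608.7 -255. ] [array([ 616.1, -264.6]), array([49.5, 86.3]), np.float64(76.7)] 50.0
handle 231 [ 603.7 -259.8] [array([ 605.3, -262.5]), array([26.7, 36.4]), np.float64(77.0)] 117.8
slab 5296 [554.1  56.9] [array([562.5,  59.4]), array([200.8, 189.1]), np.float64(4.6)] 50.9
tray 795 [552.2 213.9] [array([546.9, 209.1]), array([210.4, 137.3]), np.float64(3.5)] 29.9
geode 795 [758.2 105. ] [array([761.7, 105.5]), array([74.7, 76.4]), np.float64(78.9)] 60.3
crystal 498 [775.4 -71. ] [array([780.5, -72. ]), array([61. , 65.9]), np.float64(63.7)] 79.0
loupe 302 [399.8 341.2] [array([399.7, 343.5]), array([41. , 41.6]), np.float64(75.7)] 36.0
chips 175 [555.8  62.9] [array([559.7,  65. ]), array([40.1, 79.8]), np.float64(73.0)] 50.9
[570.17164356  50.04469125  31.14739713] [570.26689917  50.11442383  30.        ]
```

View pics/c1.png

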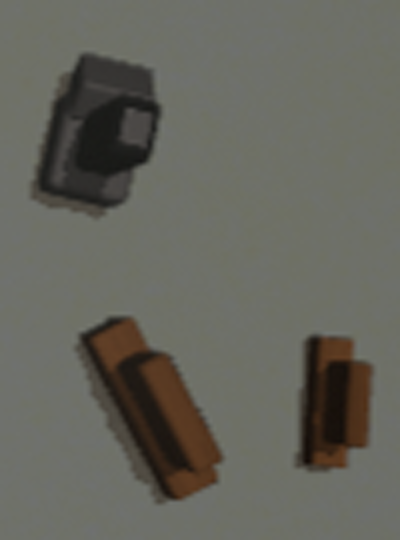

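View pics/c2.png

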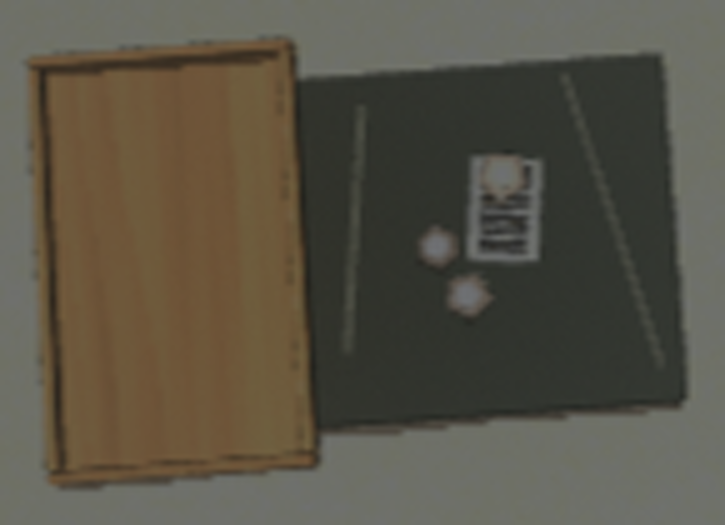

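Run:
```python
from h import *
z=load('top0');s=load('side0')
C=lambda a,b:(130+a/5,150+b/5)
for n,p,h in [('slabTR',(661,54),30),('slabBR',(686,404),30),('slabBL',(318,430),30),('slabTL',(299,79),30),('lab',(472,155),30),('lab',(543,158),30),('lab',(537,262),30),('lab',(468,258),30),('ch',(502,175),40),('ch',(437,245),40),('ch',(468,296),40),
 ('trTL',(30,62),22),('trBL',(50,484),22),('trBR',(317,463),22),('trTR',(292,42),22)]:
    print(n,w(z,*C(*p),h).round(1)[:2])
crop(s,215,190,305,260,8,'c3')
```

```text
slabTR [643.7 -28.4]
slabBR [474.  -39.1]
slabBL [462.5 137.4]
slabTL [632.4 148.1]
lab [594.7  63.7]
lab [593.   29.2]
lab [542.5  32.2]
lab [544.7  65.6]
ch [583.9  48.5]
ch [550.4  79.7]
ch [526.   64.8]
trTL [642.8 281.9]
trBL [437.  267.9]
trBR [446.4 139. ]
trTR [652. 153.]
```

View pics/c3.png

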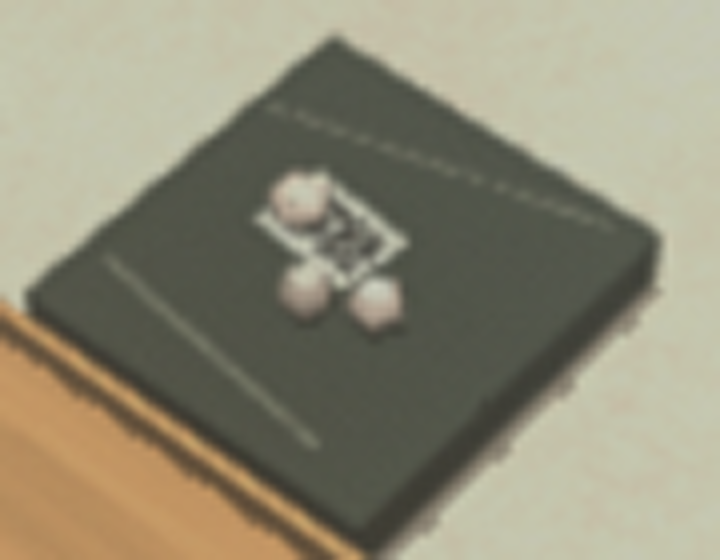

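```bash
cat > d.py <<'E'
import sys,numpy as np
from scipy.spatial.transform import Rotation as Ro
from workcell import state
def go(x,y,z,yaw):
    s=state();p=np.array(s['ee_pos']);R=Ro.from_euler('xyz',s['ee_rot'],degrees=True)
    T=Ro.from_euler('xyz',[-90,0,yaw],degrees=True)
    print('now',p.round(1),np.round(s['ee_rot'],2),'w',round(s['gripper_width'],1),'F',s['force'].round(1),'t',s['time_s'])
    print('delta cm',(R.inv().apply(np.array([x,y,z])-p)/10).round(2),'twist',np.degrees((R.inv()*T).as_rotvec()).round(2))
go(*map(float,sys.argv[1:5]))
E
python3 d.py 447.1 -293.1 130 -153.5
```

```text
now [ 214.1 -533.3  213.3] [ -90.08    0.   -158.12] w 91.3 F [ 0.  -0.2 -0.4] t 0.15
delta cm [-30.57   8.35 -13.59] twist [ 0.08 -4.62 -0.  ]
```

```bash
python3 -m pendant '[{"delta_pos":[-4,0.5,-1.8],"twist":[0,-1,0],"grip":70},{"delta_pos":[-8,1.5,-3.6],"twist":[0,-2,0],"grip":70},{"delta_pos":[-12,2.5,-5.4],"twist":[0,-3,0],"grip":70},{"delta_pos":[-16,3.5,-7.2],"twist":[0,-4,0],"grip":70},{"delta_pos":[-20,5,-9],"twist":[0,-4.6,0],"grip":70}]' 25; python3 d.py 447.1 -293.1 130 -153.5
```

```text
time_s: 0.65
ee_pos: [367.5, -374.5, 164.0]
ee_rot: [-89.9, 0.0, -153.5]
force: [0.3, 0.1, 0.1]
gripper_width: 64.1
now [ 367.5 -374.5  164. ] [-8.9920e+01  2.0000e-02 -1.5352e+02] w 64.1 F [0.3 0.1 0.1] t 0.65
delta cm [-10.76   3.4   -3.74] twist [-0.08 -0.02 -0.02]
```

```bash
python3 -m pendant '[{"delta_pos":[-4,1,-1.4],"twist":[0,0,0],"grip":70},{"delta_pos":[-8,2.5,-2.8],"twist":[0,0,0],"grip":70},{"delta_pos":[-10.7,3.4,-3.7],"twist":[0,0,0],"grip":70},{"delta_pos":[-10.7,3.4,-3.7],"twist":[0,0,0],"grip":70},{"delta_pos":[-10.7,3.4,-3.7],"twist":[0,0,0],"grip":70}]'; python3 d.py 447.1 -293.1 38 -153.5
python3 - <<'E'
from workcell import imaging
import numpy as np,cv2
p,d=imaging.grab_frame('wrist');cv2.imwrite('pics/w1.png',p[:,:,::-1]);np.savez('pics/w1.npz',p=p,d=d,**imaging.camera_info('wrist'))
E
```

```text
time_s: 1.15
ee_pos: [445.5, -294.5, 129.7]
ee_rot: [-90.0, -0.1, -153.4]
force: [-0.2, -0.3, -0.1]
gripper_width: 64.0
now [ 445.5 -294.5  129.7] [-9.0030e+01 -6.0000e-02 -1.5343e+02] w 64.0 F [-0.2 -0.3 -0.1] t 1.15
delta cm [-0.21  9.17 -0.05] twist [0.03 0.07 0.06]
```

View pics/w1.png

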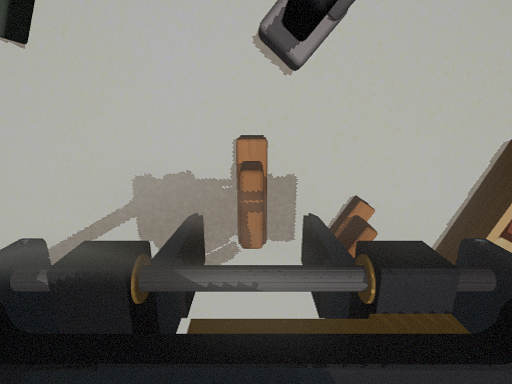

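The wrist view shows the scraper bar (column ~252, rows 165–247) square between the fingers (tips at columns ~200 and ~305). Descending.

```bash
python3 -m pendant '[{"delta_pos":[-0.2,3,0],"twist":[0,0,0],"grip":70},{"delta_pos":[-0.2,5.5,0],"twist":[0,0,0],"grip":70},{"delta_pos":[-0.2,7.5,0],"twist":[0,0,0],"grip":70},{"delta_pos":[-0.2,8.7,0],"twist":[0,0,0],"grip":70},{"delta_pos":[-0.2,9.1,0],"twist":[0,0,0],"grip":70}]'; python3 -m pendant '[{"delta_pos":[0,0,0],"twist":[0,0,0],"grip":20},{"delta_pos":[0,0,0],"twist":[0,0,0],"grip":5},{"delta_pos":[0,0,0],"twist":[0,0,0],"grip":5},{"delta_pos":[0,0,0],"twist":[0,0,0],"grip":5},{"delta_pos":[0,0,0],"twist":[0,0,0],"grip":5}]' 35;python3 d.py 447.1 -293.1 130 -153.5
```

```text
time_s: 1.7
ee_pos: [446.4, -294.5, 38.3]
ee_rot: [-90.1, -0.0, -153.6]
force: [-0.5, 1.0, 0.7]
gripper_width: 63.8
time_s: 2.2
ee_pos: [447.7, -294.0, 39.4]
ee_rot: [-89.9, 0.0, -153.5]
force: [-1.0, -0.0, 0.8]
gripper_width: 26.3
now [ 447.7 -294.    39.4] [-8.9950e+01  2.0000e-02 -1.5352e+02] w 26.3 F [-1.  -0.   0.8] t 2.2
delta cm [ 0.01 -9.06 -0.09] twist [-0.05 -0.02 -0.02]
```

```bash
python3 -m pendant '[{"delta_pos":[0,0,0],"twist":[0,0,0],"grip":5},{"delta_pos":[0,0,0],"twist":[0,0,0],"grip":5},{"delta_pos":[0,0,0],"twist":[0,0,0],"grip":5},{"delta_pos":[0,0,0],"twist":[0,0,0],"grip":5},{"delta_pos":[0,0,0],"twist":[0,0,0],"grip":5}]' 35;python3 -c "
from workcell import state
for i in range(3):print(state()['ee_pos'])"
```

```text
time_s: 2.7
ee_pos: [447.4, -293.8, 39.2]
ee_rot: [-90.0, 0.0, -153.5]
force: [-0.9, 1.7, 3.6]
gripper_width: 20.1
[ 447.44952213 -293.81517237   39.18142888]
[ 447.44952213 -293.81517237   39.18142888]
[ 447.44952213 -293.81517237   39.18142888]
```

```bash
python3 -m pendant '[{"delta_pos":[0,-1,0],"twist":[0,0,0],"grip":5},{"delta_pos":[0,-3,0],"twist":[0,0,0],"grip":5},{"delta_pos":[0,-5.5,0],"twist":[0,0,0],"grip":5},{"delta_pos":[0,-7.5,0],"twist":[0,0,0],"grip":5},{"delta_pos":[0,-8,0],"twist":[0,0,0],"grip":5}]' ;python3 d.py 559.5 -13 120 -176.6
python3 - <<'E'
from workcell import imaging
import numpy as np,cv2
p,d=imaging.grab_frame('wrist');cv2.imwrite('pics/w2.png',p[:,:,::-1])
E
```

```text
time_s: 3.2
ee_pos: [448.6, -294.8, 121.3]
ee_rot: [-89.8, 0.1, -153.5]
force: [0.7, 0.2, -1.6]
gripper_width: 19.7
now [ 448.6 -294.8  121.3] [-8.9760e+01  1.2000e-01 -1.5352e+02] w 19.7 F [ 0.7  0.2 -1.6] t 3.2
delta cm [-22.49   0.09 -20.28] twist [-0.21 23.08 -0.17]
```

View pics/w2.png

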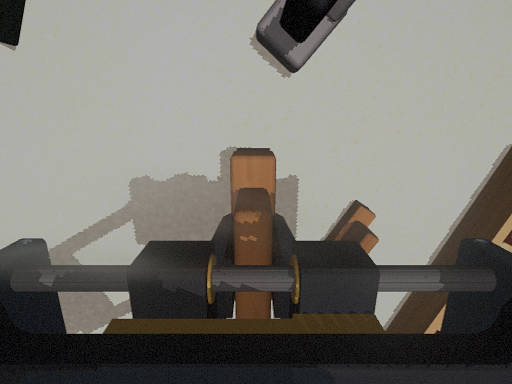

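```bash
python3 -m pendant '[{"delta_pos":[-2,0,-1.8],"twist":[0,2,0],"grip":5},{"delta_pos":[-5,0,-4.5],"twist":[0,5,0],"grip":5},{"delta_pos":[-8,0,-7.2],"twist":[0,8,0],"grip":5},{"delta_pos":[-11,0,-9.9],"twist":[0,11,0],"grip":5},{"delta_pos":[-14,0,-12.6],"twist":[0,14,0],"grip":5}]' ;python3 d.py 559.5 -13 120 -176.6
```

```text
time_s: 3.75
ee_pos: [516.0, -117.1, 117.6]
ee_rot: [-90.0, -0.1, -167.7]
force: [0.4, -0.4, -2.2]
gripper_width: 20.3
now [ 516.  -117.1  117.6] [-9.0050e+01 -1.2000e-01 -1.6767e+02] w 20.3 F [ 0.4 -0.4 -2.2] t 3.75
delta cm [-6.47 -0.24 -9.24] twist [0.04 8.93 0.13]
```

```bash
python3 -m pendant '[{"delta_pos":[-2.6,0,-3.5],"twist":[0,4,0],"grip":5},{"delta_pos":[-5,0,-7],"twist":[0,7,0],"grip":5},{"delta_pos":[-6.4,0,-9.2],"twist":[0,8.9,0],"grip":5},{"delta_pos":[-6.4,0,-9.2],"twist":[0,8.9,0],"grip":5},{"delta_pos":[-6.4,0,-9.2],"twist":[0,8.9,0],"grip":5}]' ;python3 d.py 559.5 -13 76 -176.6
python3 - <<'E'
from workcell import imaging
import numpy as np,cv2
for n in('top','side'):
    p,d=imaging.grab_frame(n);cv2.imwrite(f'pics/{n}1.png',p[:,:,::-1])
    cv2.imwrite(f'pics/{n}1c.png',cv2.resize(p[130:280,150:330,::-1],None,fx=4,fy=4))
E
```

```text
time_s: 4.25
ee_pos: [558.3, -14.7, 117.6]
ee_rot: [-90.0, -0.2, -176.3]
force: [0.2, -0.6, -2.0]
gripper_width: 19.8
now [558.3 -14.7 117.6] [-8.9980e+01 -1.6000e-01 -1.7632e+02] w 19.8 F [ 0.2 -0.6 -2. ] t 4.25
delta cm [-0.14  4.16 -0.17] twist [-0.02  0.28  0.16]
```

View pics/side1c.png

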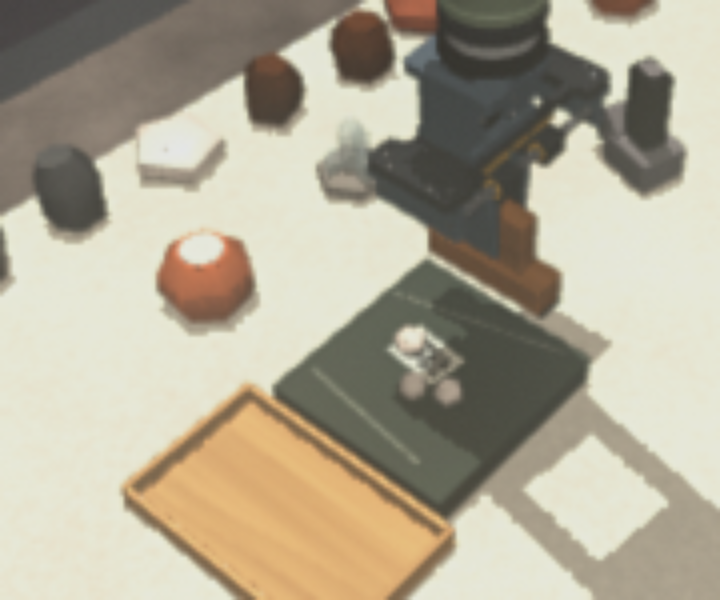

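The scraper is held level above the slab's far edge, and the chips sit ahead of it undisturbed. I'll lower it now.

```bash
python3 -m pendant '[{"delta_pos":[-0.1,1.5,0],"twist":[0,0.3,0],"grip":5},{"delta_pos":[-0.1,3,0],"twist":[0,0.3,0.1],"grip":5},{"delta_pos":[-0.1,4,0],"twist":[0,0.3,0.1],"grip":5},{"delta_pos":[-0.1,4.5,0],"twist":[0,0.3,0.1],"grip":5},{"delta_pos":[-0.1,4.5,0],"twist":[0,0.3,0.1],"grip":5}]' ;
python3 -m pendant '[{"delta_pos":[0,0.1,0],"twist":[0,0,0],"grip":5},{"delta_pos":[0,0.2,0],"twist":[0,0,0],"grip":5},{"delta_pos":[0,0.2,0],"twist":[0,0,0],"grip":5},{"delta_pos":[0,0.3,0],"twist":[0,0,0],"grip":5},{"delta_pos":[0,0.3,0],"twist":[0,0,0],"grip":5}]';python3 d.py 548.8 156.7 69.5 -176.5
```

```text
time_s: 4.85
ee_pos: [559.6, -15.5, 73.3]
ee_rot: [-90.0, 0.0, -176.8]
force: [0.1, 0.1, -1.3]
gripper_width: 19.9
time_s: 5.35
ee_pos: [560.1, -14.9, 71.0]
ee_rot: [-90.0, 0.1, -176.7]
force: [-1.1, 0.5, -2.0]
gripper_width: 20.1
now [560.1 -14.9  71. ] [-8.9990e+01  1.0000e-01 -1.7672e+02] w 20.1 F [-1.1  0.5 -2. ] t 5.35
delta cm [  0.15   0.15 -17.2 ] twist [-0.01 -0.22 -0.1 ]
```

```bash
python3 -m pendant '[{"delta_pos":[0,0.05,0],"twist":[0,0,0],"grip":5},{"delta_pos":[0,0.1,0],"twist":[0,0,0],"grip":5},{"delta_pos":[0,0.15,0],"twist":[0,0,0],"grip":5},{"delta_pos":[0,0.15,0],"twist":[0,0,0],"grip":5},{"delta_pos":[0,0.15,0],"twist":[0,0,0],"grip":5}]';python3 d.py 548.8 156.7 69.5 -176.5
```

```text
time_s: 5.85
ee_pos: [560.1, -15.0, 69.4]
ee_rot: [-90.0, 0.1, -176.7]
force: [1.0, -0.0, -1.4]
gripper_width: 19.7
now [560.1 -15.   69.4] [-8.9990e+01  9.0000e-02 -1.7672e+02] w 19.7 F [ 1.  -0.  -1.4] t 5.85
delta cm [ 1.50e-01 -1.00e-02 -1.72e+01] twist [-0.01 -0.22 -0.09]
```

```bash
python3 -m pendant '[{"delta_pos":[0,0.05,-0.4],"twist":[0,0,0],"grip":5},{"delta_pos":[0,0.05,-1.2],"twist":[0,0,0],"grip":5},{"delta_pos":[0,0.05,-2.0],"twist":[0,0,0],"grip":5},{"delta_pos":[0.03,0.05,-2.8],"twist":[0,0,0],"grip":5},{"delta_pos":[0.03,0.05,-3.6],"twist":[0,0,0],"grip":5}]'
python3 -m pendant '[{"delta_pos":[0,0,-0.8],"twist":[0,0,0],"grip":5},{"delta_pos":[0,0,-1.6],"twist":[0,0,0],"grip":5},{"delta_pos":[0,0,-2.4],"twist":[0,0,0],"grip":5},{"delta_pos":[0.03,0,-3.2],"twist":[0,0,0],"grip":5},{"delta_pos":[0.03,0,-4],"twist":[0,0,0],"grip":5}]'
python3 d.py 548.8 156.7 69.5 -176.5
python3 - <<'E'
from workcell import imaging
import numpy as np,cv2
for n in('top','side'):
    p,d=imaging.grab_frame(n);
    cv2.imwrite(f'pics/{n}2c.png',cv2.resize(p[130:280,150:330,::-1],None,fx=4,fy=4))
E
```

```text
time_s: 6.35
ee_pos: [557.9, 21.7, 69.3]
ee_rot: [-90.0, 0.1, -176.7]
force: [1.0, -2.5, 3.3]
gripper_width: 19.5
time_s: 6.85
ee_pos: [555.4, 61.3, 69.3]
ee_rot: [-90.0, 0.1, -176.7]
force: [0.4, -2.8, 6.2]
gripper_width: 19.7
now [555.4  61.3  69.3] [-8.9970e+01  1.4000e-01 -1.7671e+02] w 19.7 F [ 0.4 -2.8  6.2] t 6.85
delta cm [ 0.11 -0.03 -9.56] twist [-0.03 -0.21 -0.14]
```

View pics/side2c.png

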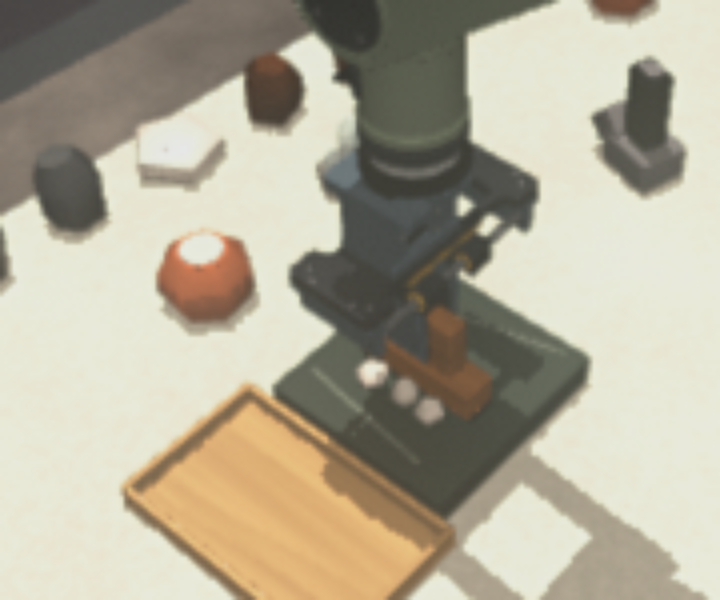

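All three chips are gathered along the scraper's front face (pixels ~372,372; 404,391; 430,410). The contact force is a light 6 N, so I'll continue.

```bash
python3 -m pendant '[{"delta_pos":[0,0,-0.8],"twist":[0,0,0],"grip":5},{"delta_pos":[0,0,-1.6],"twist":[0,0,0],"grip":5},{"delta_pos":[0,0,-2.4],"twist":[0,0,0],"grip":5},{"delta_pos":[0.03,0,-3.2],"twist":[0,0,0],"grip":5},{"delta_pos":[0.03,0,-4],"twist":[0,0,0],"grip":5}]'
python3 -m pendant '[{"delta_pos":[0,0,-0.7],"twist":[0,0,0],"grip":5},{"delta_pos":[0,0,-1.4],"twist":[0,0,0],"grip":5},{"delta_pos":[0,0,-2.1],"twist":[0,0,0],"grip":5},{"delta_pos":[0.03,0,-2.8],"twist":[0,0,0],"grip":5},{"delta_pos":[0.03,0,-3.4],"twist":[0,0,0],"grip":5}]'
python3 -m pendant '[{"delta_pos":[0,0,-0.7],"twist":[0,0,0],"grip":5},{"delta_pos":[0,0,-1.4],"twist":[0,0,0],"grip":5},{"delta_pos":[0,0,-2.1],"twist":[0,0,0],"grip":5},{"delta_pos":[0.03,0,-2.4],"twist":[0,0,0],"grip":5},{"delta_pos":[0.03,0,-2.4],"twist":[0,0,0],"grip":5}]'
python3 d.py 548.8 156.7 69.5 -176.5
python3 - <<'E'
from workcell import imaging
import numpy as np,cv2
for n in('top','side'):
    p,d=imaging.grab_frame(n);
    cv2.imwrite(f'pics/{n}3c.png',cv2.resize(p[130:280,150:330,::-1],None,fx=4,fy=4))
E
```

```text
time_s: 7.45
ee_pos: [552.7, 101.2, 69.2]
ee_rot: [-90.0, 0.1, -176.7]
force: [-0.4, -2.8, 5.8]
gripper_width: 19.7
time_s: 7.95
ee_pos: [550.3, 135.3, 69.2]
ee_rot: [-90.0, 0.1, -176.7]
force: [0.5, -4.1, 6.8]
gripper_width: 19.8
time_s: 8.45
ee_pos: [547.8, 159.5, 68.1]
ee_rot: [-90.0, -0.0, -176.7]
force: [-0.5, -0.2, -2.1]
gripper_width: 20.0
now [547.8 159.5  68.1] [ -90.04   -0.   -176.72] w 20.0 F [-0.5 -0.2 -2.1] t 8.45
delta cm [-0.08 -0.14  0.29] twist [ 0.04 -0.22  0.  ]
```

View pics/side3c.png

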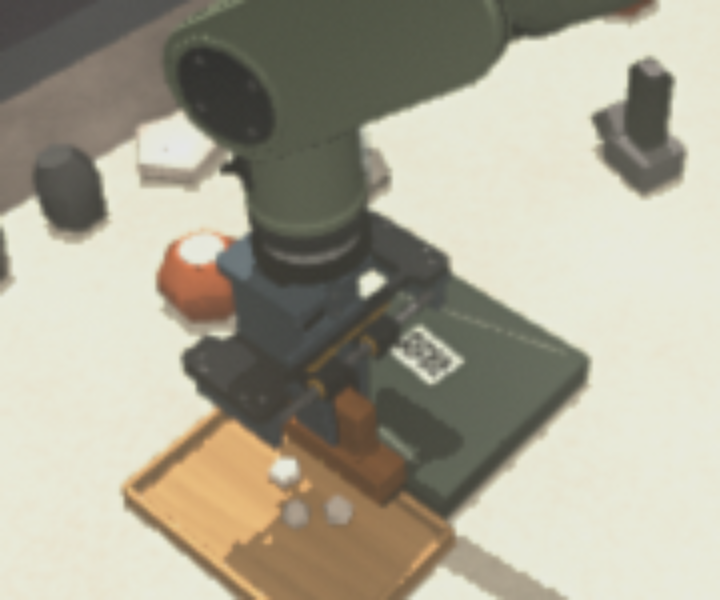

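```bash
python3 -m pendant '[{"delta_pos":[0,-1,0],"twist":[0,0,0],"grip":5},{"delta_pos":[0,-3,0],"twist":[0,0,0],"grip":5},{"delta_pos":[0,-5,0],"twist":[0,0,0],"grip":5},{"delta_pos":[0,-5.5,0],"twist":[0,0,0],"grip":5},{"delta_pos":[0,-5.5,0],"twist":[0,0,0],"grip":5}]'
python3 d.py 440 -150 120 -176.5
```

```text
time_s: 9.05
ee_pos: [549.2, 158.7, 124.9]
ee_rot: [-90.0, 0.2, -176.7]
force: [0.4, -0.1, -1.8]
gripper_width: 19.7
now [549.2 158.7 124.9] [ -90.03    0.23 -176.74] w 19.7 F [ 0.4 -0.1 -1.8] t 9.05
delta cm [12.65  0.43 30.2 ] twist [ 0.03 -0.24 -0.23]
```

```bash
python3 -m pendant '[{"delta_pos":[1,0,2.4],"twist":[0,0,0],"grip":5},{"delta_pos":[2.6,0,6.2],"twist":[0,0,0],"grip":5},{"delta_pos":[4.2,0,10],"twist":[0,0,0],"grip":5},{"delta_pos":[5.8,0,14],"twist":[0,0,0],"grip":5},{"delta_pos":[7.4,0,18],"twist":[0,0,0],"grip":5}]'
python3 -m pendant '[{"delta_pos":[1.7,0.2,4],"twist":[0,0,0],"grip":5},{"delta_pos":[3.4,0.4,8],"twist":[0,0,0],"grip":5},{"delta_pos":[5,0.4,11],"twist":[0,0,0],"grip":5},{"delta_pos":[5.2,0.4,12.2],"twist":[0,0,0],"grip":5},{"delta_pos":[5.2,0.4,12.2],"twist":[0,0,0],"grip":5}]'
python3 d.py 440 -150 42 -176.5
```

```text
time_s: 9.55
ee_pos: [483.5, -26.6, 122.8]
ee_rot: [-90.0, -0.0, -176.7]
force: [1.2, 0.1, -2.0]
gripper_width: 19.9
time_s: 10.05
ee_pos: [439.7, -151.0, 119.2]
ee_rot: [-90.0, 0.1, -176.9]
force: [-0.3, 0.2, -0.9]
gripper_width: 20.0
now [ 439.7 -151.   119.2] [-9.003e+01  7.000e-02 -1.769e+02] w 20.0 F [-0.3  0.2 -0.9] t 10.05
delta cm [-0.02  7.72 -0.1 ] twist [ 0.03 -0.4  -0.07]
```

Check the tray and label while up here, and view the held scraper before lowering it.

```bash
python3 -m pendant '[{"delta_pos":[0,2,0],"twist":[0,0,0],"grip":5},{"delta_pos":[0,4,0],"twist":[0,0,0],"grip":5},{"delta_pos":[0,6,0],"twist":[0,0,0],"grip":5},{"delta_pos":[0,7.2,0],"twist":[0,0,0],"grip":5},{"delta_pos":[0,7.5,0],"twist":[0,0,0],"grip":5}]'
python3 -m pendant '[{"delta_pos":[0,0.1,0],"twist":[0,0,0],"grip":5},{"delta_pos":[0,0.2,0],"twist":[0,0,0],"grip":5},{"delta_pos":[0,0.3,0],"twist":[0,0,0],"grip":5},{"delta_pos":[0,0.35,0],"twist":[0,0,0],"grip":5},{"delta_pos":[0,0.4,0],"twist":[0,0,0],"grip":5}]'
python3 - <<'E'
from workcell import imaging
import numpy as np,cv2
for n in('top','side'):
    p,d=imaging.grab_frame(n);np.savez(f'pics/{n}4.npz',p=p,d=d,**imaging.camera_info(n))
    a,b=((150,255),(130,275)) if n=='top' else ((130,300),(170,370))
    cv2.imwrite(f'pics/{n}4c.png',cv2.resize(p[a[0]:a[1],b[0]:b[1],::-1],None,fx=4,fy=4))
E
```

```text
time_s: 10.55
ee_pos: [439.7, -148.3, 43.1]
ee_rot: [-90.1, -0.1, -176.6]
force: [0.3, 0.3, -1.6]
gripper_width: 20.1
time_s: 11.05
ee_pos: [440.4, -150.1, 41.0]
ee_rot: [-90.0, 0.1, -176.7]
force: [0.8, -0.2, -2.8]
gripper_width: 19.9
```

View pics/top4c.png

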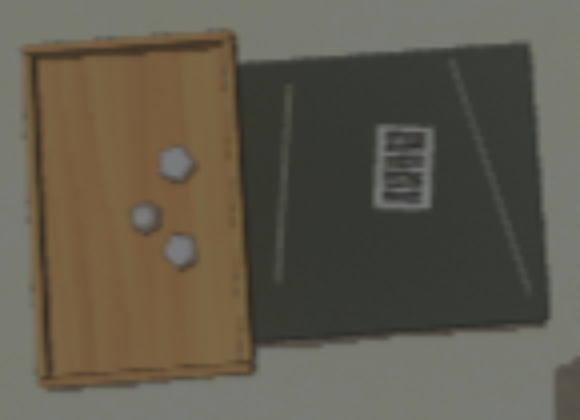

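View pics/side4c.png

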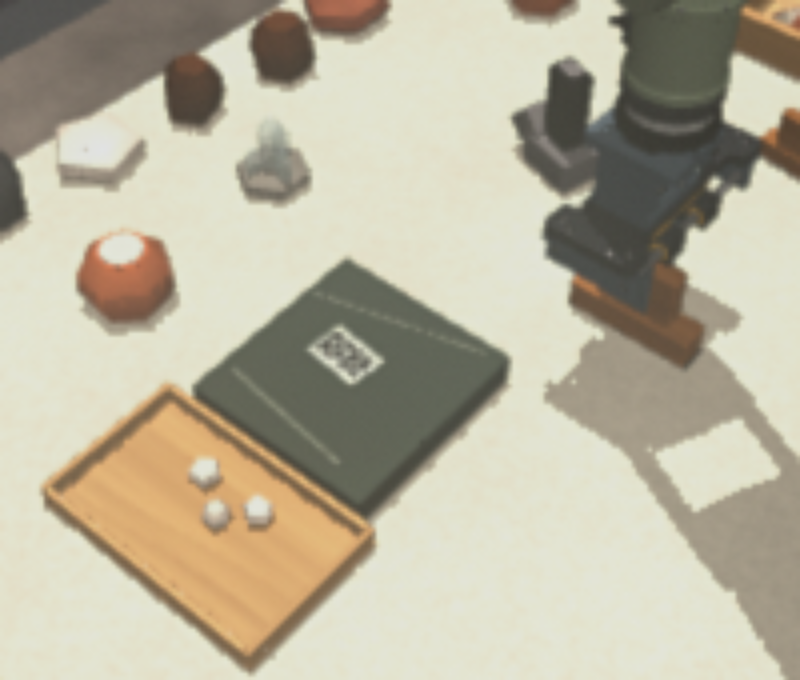

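The top view shows all three chips inside the tray, at crop pixels (177,163), (146,217) and (180,251). The label is clear, with its centre at (404,167). The scraper is just above the table, so I'll lower it the last 2 mm.

```bash
python3 -m pendant '[{"delta_pos":[0,0.05,0],"twist":[0,0,0],"grip":5},{"delta_pos":[0,0.1,0],"twist":[0,0,0],"grip":5},{"delta_pos":[0,0.15,0],"twist":[0,0,0],"grip":5},{"delta_pos":[0,0.2,0],"twist":[0,0,0],"grip":5},{"delta_pos":[0,0.2,0],"twist":[0,0,0],"grip":5}]'
python3 - <<'E'
from h import *
z=load('top4');c=lambda a,b:w(z,130+a/4,150+b/4,30).round(1)[:2]
for p in [(377,124),(434,126),(431,209),(373,207),(404,167)]:print(c(*p))
E
```

```text
time_s: 11.65
ee_pos: [440.3, -150.1, 39.2]
ee_rot: [-90.0, 0.1, -176.7]
force: [-0.7, 1.0, 4.7]
gripper_width: 20.2
[594.7  64.1]
[593.3  29.5]
[542.9  31.4]
[544.3  66.4]
[568.4  47.7]
```

```bash
python3 -m pendant '[{"delta_pos":[0,0,0],"twist":[0,0,0],"grip":20},{"delta_pos":[0,0,0],"twist":[0,0,0],"grip":35},{"delta_pos":[0,0,0],"twist":[0,0,0],"grip":50},{"delta_pos":[0,0,0],"twist":[0,0,0],"grip":60},{"delta_pos":[0,0,0],"twist":[0,0,0],"grip":60}]'
python3 -m pendant '[{"delta_pos":[0,-1,0],"twist":[0,0,0],"grip":60},{"delta_pos":[0,-3,0],"twist":[0,0,0],"grip":60},{"delta_pos":[0,-6,0],"twist":[0,0,0],"grip":60},{"delta_pos":[0,-9,0],"twist":[0,0,0],"grip":60},{"delta_pos":[0,-12,0],"twist":[0,0,0],"grip":60}]'
python3 d.py 605.3 -262.5 160 166.7
```

```text
time_s: 12.15
ee_pos: [440.2, -150.0, 38.6]
ee_rot: [-90.0, 0.1, -176.7]
force: [0.1, 0.7, -0.5]
gripper_width: 48.9
time_s: 12.65
ee_pos: [439.9, -150.0, 160.6]
ee_rot: [-90.0, 0.1, -176.7]
force: [0.7, -0.6, 0.7]
gripper_width: 54.8
now [ 439.9 -150.   160.6] [-8.9980e+01  1.3000e-01 -1.7672e+02] w 54.8 F [ 0.7 -0.6  0.7] t 12.65
delta cm [-15.87   0.1   12.18] twist [ 0.   16.58 -0.13]
```

```bash
python3 -m pendant '[{"delta_pos":[-3,0,2.3],"twist":[0,4,0],"grip":65},{"delta_pos":[-6.5,0,5],"twist":[0,8,0],"grip":65},{"delta_pos":[-10,0,7.7],"twist":[0,12,0],"grip":65},{"delta_pos":[-13,0,10],"twist":[0,15,0],"grip":65},{"delta_pos":[-15.9,0.1,12.2],"twist":[0,16.6,0],"grip":65}]'
python3 -m pendant '[{"delta_pos":[0,0,0],"twist":[0,0,0],"grip":65},{"delta_pos":[0,0,0],"twist":[0,0,0],"grip":65},{"delta_pos":[0,0,0],"twist":[0,0,0],"grip":65},{"delta_pos":[0,0,0],"twist":[0,0,0],"grip":65},{"delta_pos":[0,0,0],"twist":[0,0,0],"grip":65}]'
python3 d.py 605.3 -262.5 64 166.7
python3 - <<'E'
from workcell import imaging
import numpy as np,cv2
for n in('wrist','side'):
    p,d=imaging.grab_frame(n);np.savez(f'pics/{n}5.npz',p=p,d=d,**imaging.camera_info(n))
    cv2.imwrite(f'pics/{n}5.png',p[:,:,::-1])
E
```

```text
time_s: 13.15
ee_pos: [607.1, -263.8, 158.8]
ee_rot: [-90.0, 0.2, 166.6]
force: [0.1, 0.3, 0.1]
gripper_width: 59.5
time_s: 13.65
ee_pos: [605.2, -262.2, 158.7]
ee_rot: [-90.0, 0.1, 166.7]
force: [-0.5, -0.2, 0.6]
gripper_width: 59.2
now [ 605.2 -262.2  158.7] [-9.002e+01  1.200e-01  1.667e+02] w 59.2 F [-0.5 -0.2  0.6] t 13.65
delta cm [-0.    9.47  0.03] twist [ 0.02  0.   -0.12]
```

View pics/wrist5.png

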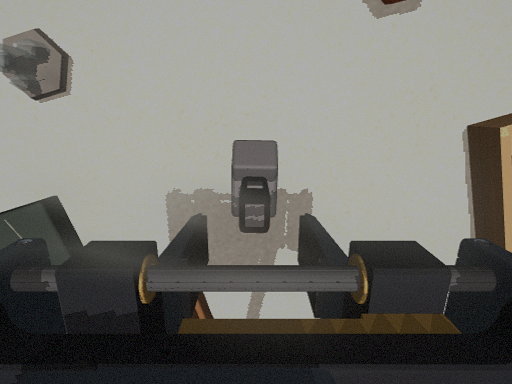

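View pics/side5.png

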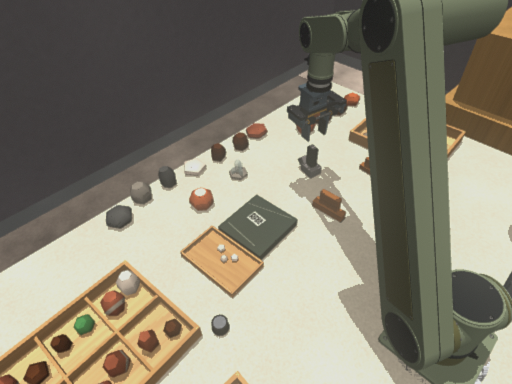

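Wrist view: the scanner's snout (255,150) and handle (255,205) line up with the jaw centre. The scraper stands at side pixel (329,204).

```bash
python3 - <<'E'
from h import *
z=load('wrist5');P=cloud(z)[130:240,225:290].reshape(-1,3)
for lo,hi in((90,125),(8,60),(25,45)):
    q=P[(P[:,2]>lo)&(P[:,2]<hi)];r=cv2.minAreaRect(q[:,:2].astype(np.float32));print(len(q),r,q[:,2].max())
E
python3 -m pendant '[{"delta_pos":[0,2.5,0],"twist":[0,0,0],"grip":65},{"delta_pos":[0,5,0],"twist":[0,0,0],"grip":65},{"delta_pos":[0,7.5,0],"twist":[0,0,0],"grip":65},{"delta_pos":[0,9,0],"twist":[0,0,0],"grip":65},{"delta_pos":[0,9.3,0],"twist":[0,0,0],"grip":65}]'
```

```text
1393 ((604.7108764648438, -265.2123107910156), (25.707609176635742, 37.24231719970703), 76.31620025634766) 113.92743315690599
2393 ((613.5089111328125, -267.5339660644531), (49.656864166259766, 84.1759033203125), 75.5816650390625) 59.95159014466451
1230 ((613.5089111328125, -267.5339660644531), (49.656864166259766, 84.1759033203125), 75.5816650390625) 44.99329034430803
time_s: 14.25
ee_pos: [604.4, -262.0, 62.9]
ee_rot: [-90.1, -0.1, 166.7]
force: [-0.4, 0.2, -0.2]
gripper_width: 59.3
```

```bash
python3 -m pendant '[{"delta_pos":[0,0,0.15],"twist":[0,0,0],"grip":50},{"delta_pos":[0,0,0.15],"twist":[0,0,0],"grip":40},{"delta_pos":[0,0,0.15],"twist":[0,0,0],"grip":33},{"delta_pos":[0,0,0.15],"twist":[0,0,0],"grip":10},{"delta_pos":[0,0,0.15],"twist":[0,0,0],"grip":10}]' 35
python3 -m pendant '[{"delta_pos":[0,0,0],"twist":[0,0,0],"grip":10},{"delta_pos":[0,0,0],"twist":[0,0,0],"grip":10},{"delta_pos":[0,0,0],"twist":[0,0,0],"grip":10},{"delta_pos":[0,0,0],"twist":[0,0,0],"grip":10},{"delta_pos":[0,0,0],"twist":[0,0,0],"grip":10}]' 35
```

```text
time_s: 14.75
ee_pos: [605.9, -264.3, 65.8]
ee_rot: [-90.0, 0.2, 166.7]
force: [0.0, 0.2, 3.1]
gripper_width: 26.0
time_s: 15.25
ee_pos: [606.0, -264.3, 65.8]
ee_rot: [-90.0, 0.2, 166.7]
force: [0.3, 1.5, 5.8]
gripper_width: 26.4
```

```bash
python3 -m pendant '[{"delta_pos":[0,-1,0],"twist":[0,0,0],"grip":10},{"delta_pos":[0,-3,0],"twist":[0,0,0],"grip":10},{"delta_pos":[0,-6,0],"twist":[0,0,0],"grip":10},{"delta_pos":[0,-8.5,0],"twist":[0,0,0],"grip":10},{"delta_pos":[0,-9.2,0],"twist":[0,0,0],"grip":10}]'
python3 d.py 443 77.8 158 166.7
python3 - <<'E'
from workcell import imaging,state
import numpy as np,cv2
print(state()['qpos'].round(1))
for n in('wrist',):
    p,d=imaging.grab_frame(n)
    cv2.imwrite(f'pics/{n}6.png',p[:,:,::-1])
E
```

```text
time_s: 15.75
ee_pos: [606.6, -264.8, 159.9]
ee_rot: [-90.0, 0.4, 166.7]
force: [-0.3, -0.8, -2.0]
gripper_width: 25.9
now [ 606.6 -264.8  159.9] [-89.97   0.37 166.68] w 25.9 F [-0.3 -0.8 -2. ] t 15.75
delta cm [ 2.382e+01  2.000e-02 -2.957e+01] twist [-0.03 -0.02 -0.37]
[-24.6  27.9  82.3   0.   69.4  78.7]
```

View pics/wrist6.png

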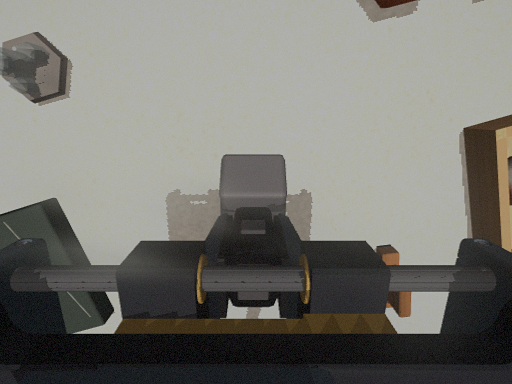

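The scanner is held upright in the jaws. Carrying it to the scan pose.

```bash
python3 -m pendant '[{"delta_pos":[1,0,-1.2],"twist":[0,0,0],"grip":10},{"delta_pos":[3.2,0,-4],"twist":[0,0,0],"grip":10},{"delta_pos":[5.8,0,-7.2],"twist":[0,0,0],"grip":10},{"delta_pos":[8.4,0,-10.4],"twist":[0,0,0],"grip":10},{"delta_pos":[11,0,-13.6],"twist":[0,0,0],"grip":10}]'
python3 -m pendant '[{"delta_pos":[2.6,0,-3.2],"twist":[0,0,0],"grip":10},{"delta_pos":[5.2,0,-6.4],"twist":[0,0,0],"grip":10},{"delta_pos":[8,0,-10],"twist":[0,0,0],"grip":10},{"delta_pos":[11,0,-13.8],"twist":[0,0,0],"grip":10},{"delta_pos":[12.5,0,-15.7],"twist":[0,0,-0.2],"grip":10}]'
python3 -m pendant '[{"delta_pos":[0,0,0],"twist":[0,0,0],"grip":10},{"delta_pos":[0,0,0],"twist":[0,0,0],"grip":10},{"delta_pos":[0,0,0],"twist":[0,0,0],"grip":10},{"delta_pos":[0,0,0],"twist":[0,0,0],"grip":10},{"delta_pos":[0,0,0],"twist":[0,0,0],"grip":10}]'
python3 d.py 443 77.8 158 166.7
python3 - <<'E'
from workcell import imaging,state
import numpy as np,cv2
for n in('wrist','top','side'):
    p,d=imaging.grab_frame(n);np.savez(f'pics/{n}7.npz',p=p,d=d,**imaging.camera_info(n))
    cv2.imwrite(f'pics/{n}7.png',p[:,:,::-1])
    if n!='wrist':cv2.imwrite(f'pics/{n}7.png',cv2.resize(p[120:300,140:340,::-1],None,fx=4,fy=3.3))
E
```

```text
time_s: 16.3
ee_pos: [527.6, -105.0, 154.9]
ee_rot: [-90.0, -0.1, 166.6]
force: [0.1, 0.1, -1.9]
gripper_width: 26.1
time_s: 16.8
ee_pos: [440.7, 77.3, 155.2]
ee_rot: [-90.0, -0.4, 166.8]
force: [0.9, 0.4, -1.8]
gripper_width: 25.9
time_s: 17.3
ee_pos: [444.5, 74.3, 156.5]
ee_rot: [-90.0, -0.1, 166.6]
force: [0.8, 1.4, -2.6]
gripper_width: 25.6
now [444.5  74.3 156.5] [-9.0010e+01 -1.2000e-01  1.6659e+02] w 25.6 F [ 0.8  1.4 -2.6] t 17.3
delta cm [ 0.23 -0.15 -0.31] twist [ 0.01 -0.11  0.12]
```

View pics/wrist7.png

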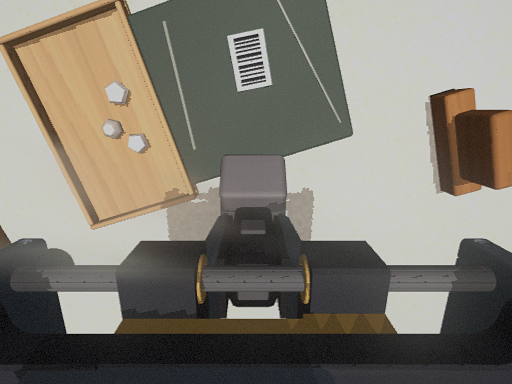

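View pics/side7.png

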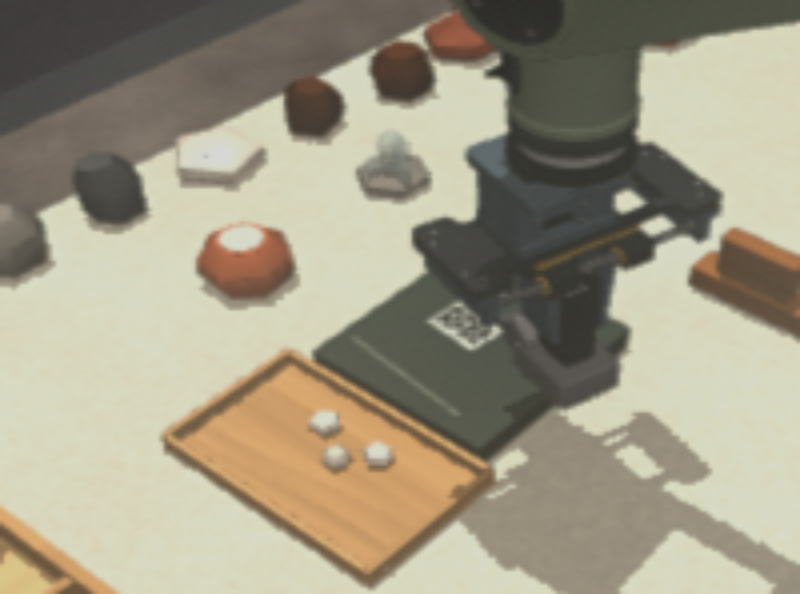

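Run:
```python
from h import *
z=load('wrist7')
print('label by wrist',w(z,250,60),w(z,250,60,30))
P=cloud(z)
# snout top edge front
for u,v in [(253,160),(253,185),(225,170),(282,170),(253,226)]:print(u,v,P[v,u].round(1))
from workcell import state
from scipy.spatial.transform import Rotation as Ro
s=state();R=Ro.from_euler('xyz',s['ee_rot'],degrees=True).as_matrix();p=s['ee_pos'];print(p)
fwd=-R[:,0];lat=R[:,2];up=-R[:,1]
for L in (np.array([568.4,47.7,30]),w(z,250,60,30)):
    W=p+44*fwd-(65.8-23)*up
    d=L-W;los=(fwd-up)/2**.5;print('along',d@los,'lat',d@lat,'perp',d@(fwd+up)/2**.5)
for u,v in [(253,160),(253,185),(225,170),(282,170),(253,226)]:print((P[v,u]-p)@np.c_[fwd,lat,up])
```

```text
label by wrist [567.12545042  45.90314125  30.42012751] [567.18988928  45.89180919  30.        ]
253 160 [489.2  61.5 128.8]
253 185 [475.2  64.9 143. ]
225 170 [487.7  81.8 133.4]
282 170 [478.4  43.4 132.8]
253 226 [460.7  68.4 177.5]
[444.39870208  74.59468403 156.65888311]
along 117.88747006659419 lat -2.487758838547473 perp -0.3725858591643073
along 117.35141217639499 lat -0.4486173151728989 perp -0.9096759307451385
[ 46.67964213   2.34070482 -27.78275215]
[ 32.25562422   2.32972816 -13.5983411 ]
[ 40.48184161 -17.03105215 -23.23408011]
[ 40.36623771  22.45106905 -23.75390803]
[17.2179592   2.30366854 20.88443557]
```

Line of sight computed: 118 mm away, 0.5–2.5 mm sideways, under 1 mm up-down. Now I'll hold still.

```bash
for i in 1 ; do
python3 -m pendant '[{"delta_pos":[0,0,0],"twist":[0,0,0],"grip":10},{"delta_pos":[0,0,0],"twist":[0,0,0],"grip":10},{"delta_pos":[0,0,0],"twist":[0,0,0],"grip":10},{"delta_pos":[0,0,0],"twist":[0,0,0],"grip":10},{"delta_pos":[0,0,0],"twist":[0,0,0],"grip":10}]'
python3 -m pendant '[{"delta_pos":[0,0,0],"twist":[0,0,0],"grip":10},{"delta_pos":[0,0,0],"twist":[0,0,0],"grip":10},{"delta_pos":[0,0,0],"twist":[0,0,0],"grip":10},{"delta_pos":[0,0,0],"twist":[0,0,0],"grip":10},{"delta_pos":[0,0,0],"twist":[0,0,0],"grip":10}]'
python3 -m pendant '[{"delta_pos":[0,0,0],"twist":[0,0,0],"grip":10},{"delta_pos":[0,0,0],"twist":[0,0,0],"grip":10},{"delta_pos":[0,0,0],"twist":[0,0,0],"grip":10},{"delta_pos":[0,0,0],"twist":[0,0,0],"grip":10},{"delta_pos":[0,0,0],"twist":[0,0,0],"grip":10}]'
python3 -m pendant '[{"delta_pos":[0,0,0],"twist":[0,0,0],"grip":10},{"delta_pos":[0,0,0],"twist":[0,0,0],"grip":10},{"delta_pos":[0,0,0],"twist":[0,0,0],"grip":10},{"delta_pos":[0,0,0],"twist":[0,0,0],"grip":10},{"delta_pos":[0,0,0],"twist":[0,0,0],"grip":10}]'
python3 -m pendant '[{"delta_pos":[0,0,0],"twist":[0,0,0],"grip":10},{"delta_pos":[0,0,0],"twist":[0,0,0],"grip":10},{"delta_pos":[0,0,0],"twist":[0,0,0],"grip":10},{"delta_pos":[0,0,0],"twist":[0,0,0],"grip":10},{"delta_pos":[0,0,0],"twist":[0,0,0],"grip":10}]'
python3 -m pendant '[{"delta_pos":[0,0,0],"twist":[0,0,0],"grip":10},{"delta_pos":[0,0,0],"twist":[0,0,0],"grip":10},{"delta_pos":[0,0,0],"twist":[0,0,0],"grip":10},{"delta_pos":[0,0,0],"twist":[0,0,0],"grip":10},{"delta_pos":[0,0,0],"twist":[0,0,0],"grip":10}]'
done; python3 d.py 605 -200 160 166.7
```

```text
time_s: 17.95
ee_pos: [444.2, 75.1, 156.8]
ee_rot: [-90.0, -0.1, 166.7]
force: [0.9, 0.2, -2.9]
gripper_width: 25.9
time_s: 18.45
ee_pos: [444.2, 75.0, 156.7]
ee_rot: [-90.0, -0.1, 166.7]
force: [0.4, -1.0, -2.9]
gripper_width: 25.8
time_s: 18.95
ee_pos: [444.2, 75.1, 156.7]
ee_rot: [-90.0, -0.1, 166.7]
force: [-0.9, 0.5, -2.9]
gripper_width: 25.8
time_s: 19.45
ee_pos: [444.2, 75.1, 156.7]
ee_rot: [-90.0, -0.1, 166.7]
force: [0.4, -0.1, -1.3]
gripper_width: 25.9
time_s: 19.95
ee_pos: [444.3, 75.0, 156.7]
ee_rot: [-90.0, -0.1, 166.7]
force: [0.2, 0.3, -2.3]
gripper_width: 26.1
time_s: 20.45
ee_pos: [444.3, 75.1, 156.7]
ee_rot: [-90.0, -0.1, 166.7]
force: [0.2, -0.5, -2.4]
gripper_width: 26.0
now [444.3  75.1 156.7] [-9.0020e+01 -1.0000e-01  1.6667e+02] w 26.0 F [ 0.2 -0.5 -2.4] t 20.45
delta cm [-21.98  -0.37  23.06] twist [ 0.02 -0.03  0.1 ]
```

```bash
python3 -m pendant '[{"delta_pos":[-1,-0.3,1],"twist":[0,0,0],"grip":10},{"delta_pos":[-3.5,-0.6,3.6],"twist":[0,0,0],"grip":10},{"delta_pos":[-6.2,-0.8,6.5],"twist":[0,0,0],"grip":10},{"delta_pos":[-9,-0.8,9.4],"twist":[0,0,0],"grip":10},{"delta_pos":[-12,-0.8,12.6],"twist":[0,0,0],"grip":10}]'
python3 -m pendant '[{"delta_pos":[-3,0,3.2],"twist":[0,0,0],"grip":10},{"delta_pos":[-6,0,6.4],"twist":[0,0,0],"grip":10},{"delta_pos":[-8.5,0,9],"twist":[0,0,0],"grip":10},{"delta_pos":[-10,0,10.6],"twist":[0,0,0],"grip":10},{"delta_pos":[-10,0,10.6],"twist":[0,0,0],"grip":10}]'
python3 -m pendant '[{"delta_pos":[0,0.5,0],"twist":[0,0,0],"grip":10},{"delta_pos":[0,2,0],"twist":[0,0,0],"grip":10},{"delta_pos":[0,3.5,0],"twist":[0,0,0],"grip":10},{"delta_pos":[0,5,0],"twist":[0,0,0],"grip":10},{"delta_pos":[0,5.5,0],"twist":[0,0,0],"grip":10}]'
python3 d.py 600 -205 70 166.7
```

```text
time_s: 20.95
ee_pos: [533.0, -77.4, 164.9]
ee_rot: [-90.0, -0.0, 166.7]
force: [0.6, 0.9, -1.8]
gripper_width: 25.9
time_s: 21.45
ee_pos: [606.2, -205.5, 163.6]
ee_rot: [-89.9, -0.0, 166.5]
force: [-0.6, 1.0, -1.9]
gripper_width: 25.8
time_s: 21.95
ee_pos: [603.0, -200.0, 107.4]
ee_rot: [-90.1, -0.3, 166.7]
force: [-0.5, 0.2, -2.1]
gripper_width: 25.8
now [ 603.  -200.   107.4] [-90.06  -0.34 166.74] w 25.8 F [-0.5  0.2 -2.1] t 21.95
delta cm [0.15 3.74 0.56] twist [0.06 0.04 0.34]
```

```bash
python3 -m pendant '[{"delta_pos":[0,0.7,0],"twist":[0,0,0],"grip":10},{"delta_pos":[0,1.7,0],"twist":[0,0,0],"grip":10},{"delta_pos":[0,2.7,0],"twist":[0,0,0.3],"grip":10},{"delta_pos":[0,3.4,0],"twist":[0,0,0.4],"grip":10},{"delta_pos":[0,3.7,0],"twist":[0,0,0.4],"grip":10}]'
python3 -m pendant '[{"delta_pos":[0,0.05,0],"twist":[0,0,0],"grip":10},{"delta_pos":[0,0.1,0],"twist":[0,0,0],"grip":10},{"delta_pos":[0,0.15,0],"twist":[0,0,0],"grip":10},{"delta_pos":[0,0.2,0],"twist":[0,0,0],"grip":10},{"delta_pos":[0,0.25,0],"twist":[0,0,0],"grip":10}]'
python3 d.py 600 -205 65.8 166.7
```

```text
time_s: 22.45
ee_pos: [604.1, -201.1, 71.2]
ee_rot: [-90.0, 0.2, 166.7]
force: [0.2, -0.1, -3.6]
gripper_width: 25.7
time_s: 22.95
ee_pos: [604.8, -201.4, 69.9]
ee_rot: [-90.0, 0.3, 166.7]
force: [-0.2, -0.4, -2.9]
gripper_width: 25.6
now [ 604.8 -201.4   69.9] [-90.02   0.32 166.68] w 25.6 F [-0.2 -0.4 -2.9] t 22.95
delta cm [0.39 0.41 0.46] twist [ 0.02 -0.02 -0.32]
```

```bash
python3 -m pendant '[{"delta_pos":[0,0.1,0],"twist":[0,0,0],"grip":10},{"delta_pos":[0,0.2,0],"twist":[0,0,0],"grip":10},{"delta_pos":[0,0.3,0],"twist":[0,0,0],"grip":10},{"delta_pos":[0,0.35,0],"twist":[0,0,0],"grip":10},{"delta_pos":[0,0.35,0],"twist":[0,0,0],"grip":10}]'
python3 d.py 600 -205 65.8 166.7
```

```text
time_s: 23.45
ee_pos: [604.7, -201.3, 66.1]
ee_rot: [-90.0, 0.3, 166.7]
force: [0.4, -0.1, -2.6]
gripper_width: 26.1
now [ 604.7 -201.3   66.1] [-90.03   0.28 166.67] w 26.1 F [ 0.4 -0.1 -2.6] t 23.45
delta cm [0.37 0.02 0.47] twist [ 0.03 -0.03 -0.28]
```

```bash
python3 -m pendant '[{"delta_pos":[0,0.05,0],"twist":[0,0,0],"grip":10},{"delta_pos":[0,0.1,0],"twist":[0,0,0],"grip":10},{"delta_pos":[0,0.1,0],"twist":[0,0,0],"grip":10},{"delta_pos":[0,0.1,0],"twist":[0,0,0],"grip":10},{"delta_pos":[0,0.1,0],"twist":[0,0,0],"grip":10}]'
python3 d.py 600 -205 65.8 166.7
```

```text
time_s: 23.95
ee_pos: [604.9, -201.4, 65.9]
ee_rot: [-90.0, 0.3, 166.7]
force: [-0.8, 0.2, 4.0]
gripper_width: 25.6
now [ 604.9 -201.4   65.9] [-90.02   0.33 166.68] w 25.6 F [-0.8  0.2  4. ] t 23.95
delta cm [0.39 0.01 0.47] twist [ 0.02 -0.02 -0.33]
```

The force went from -2.6 to +4 N, so the sole is on the table. Releasing and withdrawing.

```bash
python3 -m pendant '[{"delta_pos":[0,0,0],"twist":[0,0,0],"grip":32},{"delta_pos":[0,0,0],"twist":[0,0,0],"grip":40},{"delta_pos":[0,0,0],"twist":[0,0,0],"grip":50},{"delta_pos":[0,0,0],"twist":[0,0,0],"grip":60},{"delta_pos":[0,0,0],"twist":[0,0,0],"grip":65}]'
python3 -m pendant '[{"delta_pos":[0,0,0],"twist":[0,0,0],"grip":65},{"delta_pos":[0,-1,0],"twist":[0,0,0],"grip":65},{"delta_pos":[0,-3,0],"twist":[0,0,0],"grip":65},{"delta_pos":[0,-6,0],"twist":[0,0,0],"grip":65},{"delta_pos":[0,-9,0],"twist":[0,0,0],"grip":65}]'
python3 -m pendant '[{"delta_pos":[0,-3,0],"twist":[0,0,0],"grip":65},{"delta_pos":[3,-6,3],"twist":[0,0,0],"grip":65},{"delta_pos":[7,-8,6],"twist":[0,0,0],"grip":65},{"delta_pos":[10,-9,9],"twist":[0,0,0],"grip":65},{"delta_pos":[14,-10,12],"twist":[0,0,0],"grip":65}]'
python3 -m pendant '[{"delta_pos":[3,0,3],"twist":[0,0,0],"grip":65},{"delta_pos":[5,0,6],"twist":[0,0,0],"grip":65},{"delta_pos":[5,0,6],"twist":[0,0,0],"grip":65},{"delta_pos":[5,0,6],"twist":[0,0,0],"grip":65},{"delta_pos":[5,0,6],"twist":[0,0,0],"grip":65}]'
python3 - <<'E'
from workcell import imaging
import numpy as np,cv2
from h import *
for n in('top','side'):
    p,d=imaging.grab_frame(n);np.savez(f'pics/{n}9.npz',p=p,d=d,**imaging.camera_info(n))
    cv2.imwrite(f'pics/{n}9.png',p[:,:,::-1])
cv2.imwrite(f'pics/side9c.png',cv2.resize(p[130:300,170:370,::-1],None,fx=4,fy=4)[:600])
a=load('top0');b=load('top9');P=cloud(b);Q=cloud(a)
for n,(u0,v0,u1,v1) in dict(geode=(185,90,225,135),crystal=(262,90,295,125),loupe=(95,250,122,275)).items():
    for C in(Q,P):
        q=C[v0:v1,u0:u1].reshape(-1,3);q=q[q[:,2]>10];print(n,len(q),q.mean(0).round(1))
E
```

```text
time_s: 24.45
ee_pos: [604.7, -201.3, 65.1]
ee_rot: [-90.0, 0.3, 166.7]
force: [0.1, -0.3, 0.0]
gripper_width: 57.5
time_s: 24.95
ee_pos: [604.1, -201.2, 156.7]
ee_rot: [-90.0, 0.3, 166.7]
force: [1.2, 0.1, 0.1]
gripper_width: 59.0
time_s: 25.45
ee_pos: [439.8, -286.3, 256.2]
ee_rot: [-89.9, 0.5, 166.7]
force: [-0.4, -1.7, -0.1]
gripper_width: 59.4
time_s: 25.95
ee_pos: [378.9, -331.8, 254.3]
ee_rot: [-90.0, 0.3, 166.7]
force: [0.8, 0.1, 0.6]
gripper_width: 59.1
geode 798 [757.2 104.6  50.4]
geode 799 [757.9 104.8  48.1]
crystal 504 [772.  -70.2  42.2]
crystal 510 [773.  -70.1  38.1]
loupe 289 [400.2 340.5  31.3]
loupe 290 [400.4 340.3  31.3]
```

View pics/top9.png

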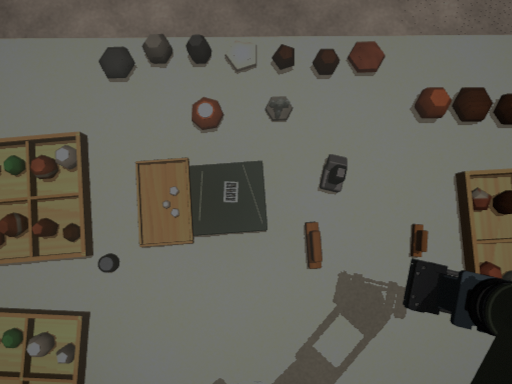

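View pics/side9c.png

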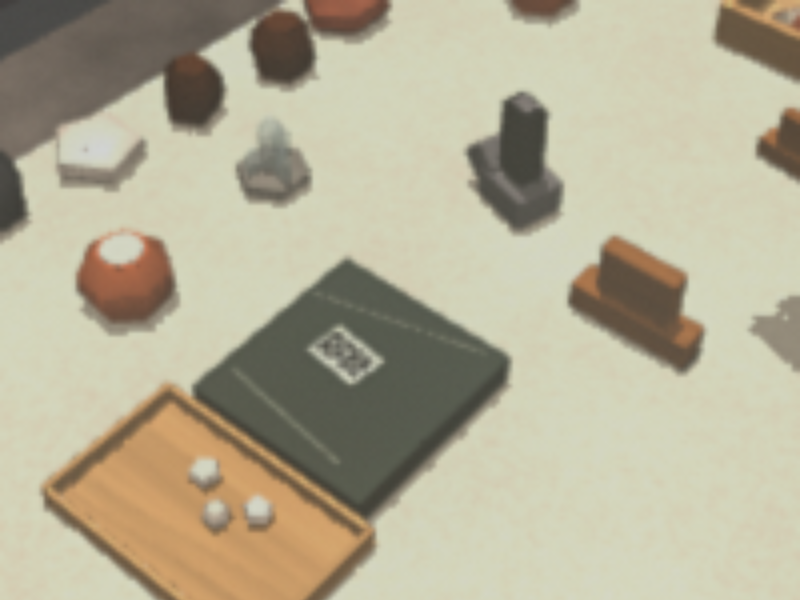

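The scanner (top view 334,173) and scraper (314,245) stand upright and free. The chips are in the tray near (170,203), the bystanders are where they were, and the arm is clear. Handing in.

```bash
python3 -c "
from workcell import job
print(job.job_done())"
```

```text
the job is handed in; nothing more can be done
None
```

I carried out the whole task and handed it in at about 26 s of the 72 s allowed. The hand-in gives no verdict, so what follows is from my own checks.

- **Chips:** I wiped all three into the catch tray with the larger scraper in one pass, pressing on the slab with about 6 N. The top and side pictures show all three inside the tray. Nothing suggested the fingers touched them.
- **Scraper:** it stands upright and released on the table, at about (440, −150) mm, not where it started.
- **Scan:** I aimed the scanner at the label centre and held it still for about 3 s. By calculation the window was 118 mm away, with the line of sight 0.5–2.5 mm off sideways and under 1 mm off up-down. The scanner stayed clear of the slab.
- **Scanner:** I set it down upright, with contact felt at about 4 N, then released it and withdrew. It stands about 60 mm from its first spot.
- **Specimens and loupe:** the geode, crystal and loupe measure within about 1 mm (horizontally) of where they began.

One disagreement: the top and wrist cameras differed by 2–3 mm on the scanner and label positions, well inside the 15 mm tolerance. No check failed.

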